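# Slide the hand-rest bridge along its rails into the far notches

### The arm

A 7-joint arm with a two-finger parallel gripper is mounted at the origin on the work surface. World frame = base frame: x ahead of the robot, y to its left, z up, the work surface at z = 0. Lengths are in m, angles in rad, forces in N, time in s.
With the tool pointing down it reaches from about 0.4 to 0.85 m from the base axis. Payload 10.4 kg.
Tool frame: the origin (TCP) lies at the very end of the fingers, on their centre line; the grasp point (between the pads) lies 19 mm behind it; z points along the fingers, x is the direction in which the jaws open and shut, and the axes are right-handed (so a half turn about z gives the same grasp; the last joint's range is limited). The gripper opens to 87 mm and grips with 3 to 60 N. Pads are 19 mm wide; open, the fingers measure 117 mm over their backs; the gripper's body (75 mm by 190 mm) begins 51 mm behind the grasp point.
Start: joints at [1.198, 0.332, -0.065, 1.46, 0.022, 1.35, -0.088], TCP at [0.214, -0.587, 0.189] pointing down, gripper open.
Joint ranges: [-2.6, 2.6], [-0.5, 2.12], [-1.47, 1.34], [0.16, 2.42], [-1.27, 4.41], [0.06, 2.06], [-2.6, 2.6]. Speed limits (rad/s): [2.22, 2.22, 2.79, 2.79, 3.14, 3.14, 3.14].

### API

Orientations are given as a unit quaternion [x, y, z, w].
In Python, from bench import r gives the robot as it stands. The module is installed in compiled form; this text tells all that it offers.
- The arm moves only by the tool carry_out, never from a script. Its argument "commands" is a list that holds one entry, the list of rows, each a list of 7 numbers: the closure in counts, from 0 (fully open) to 255 (shut), then the shift along the tool's x, y, z in units of 25 mm (1.0 is 25 mm), then the turn, a rotation vector about the tool's x, y, z in units of 5 degrees (1.0 is 5 degrees). A call has 1 to 12 rows; each row is the pose to reach, as a shift and turn from the pose measured when the call began, along the tool's axes at that moment; what a row does not reach only later rows make up. A row lasts 1/8 s, in which the tool goes at most 62.5 mm and 10.7 degrees, less where a joint would pass 70% of its speed; a pose out of reach is approached as far as the arm can. A call with a gripper value outside its range is refused whole. The fingers move at their own pace and stop on an object; "grip_force" is the grip in N (left out, the last holds). Time passes only in rows, so rows that repeat a pose let the fingers close. It gives the time, the measured TCP pose, the force and the opening at its end, in the units of the state.
- r.read_state(): the state, without advancing time (a new reading comes with each control period).
- r.camera(name): name is "scene" or "top"; returns the picture (384x512x3 uint8, blue, green, red); there is no depth.
- r.camera_info(name): a dict with "fx", "fy", "cx", "cy" (pixels), "origin" and "rotation" of the camera in the world. Camera axes: x right, y down, z forward; pixel columns grow to the right and rows downward; lengths in m; the calibration is good to about 2 mm. A picture is of the moment at which its call begins. camera_info takes no time and is no camera call.
- r.close_job(): hands the job in, once; it reports no verdict.
The state is a dict: "time": time; "joint_positions": joint angles; "joint_vel": joint speeds; "joint_torque": joint torques, N m; "ee_pos": TCP position; "eef_rot": TCP orientation; "ft_force": force on the tool from outside, world axes, zero at the start; "torque": the same for the moment, N m; "width": finger opening in m.
Only numpy, scipy, OpenCV 4.12 (cv2) and the standard library are available. Lean on these libraries where they do the work, as an engineer would, in place of code of your own. Each camera call takes 0.05 s, during which the arm holds its last target.

### The job

Get the lettering board ready for the top line: with the fingertips, gently push the wooden hand-rest bridge away from you along its two side rails until you feel it drop into the next notches and it lies flat on both rails, then take the hand away. Only push it, never lift it, tip it up or force it once it has dropped; keep off the paper underneath and leave the paperweights, pens and other things where they are.

Things in the scene. Friction and masses are not known exactly. Their poses are not given: they have to be found in the camera images.
- board: Lettering board: fixed plywood slab 400 (its x) x 460 (its y) x 18 mm carrying the sheet and two wooden side rails. Origin at the centre of the slab's underside, on the table; x runs along the rails away from the robot (turned up to 0.25 rad either way), z up. Two low steel sheet clips near its far edge (x 166 to 196 mm, y +-80 mm), up to 28 mm above the table.
- left_rail (a point): Middle of the left rail's top face (board x 0, y +165 mm, 48 mm above the table; board's axes). The right rail is its mirror image at y -165 mm. Each rail is 380 mm long in x, 26 mm wide, flat-topped, with three square-cut cross notches 14 mm wide in x and 8 mm deep, centred at x = -100, +10 and +120 mm.
- sheet: The sheet to be lettered: thick ochre-washed paper 350 x 270 mm, 1 mm thick, fixed flat on the slab between the rails, its top 19 mm above the table. Origin at the centre of its underside. Not to be touched.
- bridge: Hand-rest bridge: loose beech plank 130 (its x, along the rails, away from the robot) x 380 (its y) x 12 mm, about 0.3 to 0.6 kg, lying across both rails. Origin at the centre of the plank's underside, z up. It starts 35 to 95 mm short of its far seat, four keys riding on the rail tops: underside 54 mm above the table. It slides on plain wood friction, 2 to 8 N, up to 12 N for a moment as it starts.
- bridge_key (a point): One of the four dark square keys under the plank, the far left one: middle of its lower face. The keys sit at bridge x +-55 mm, y +-165 mm, 10 mm wide in x, 6 mm deep. A guide strip under the plank, 16 mm deep, runs along each rail's inner side with 1.5 mm play and keeps it square. When all keys meet notches the plank drops 6 mm, flat on the rails, and the keys stop it.
- bridge_near_edge (a point): Middle of the plank's long edge that faces the robot, at half its thickness (60 mm above the table while riding, 54 mm when seated). Moves with the bridge; the bridge's axes. After the drop a further push meets a hard stop: the push rises past 10 N within a few mm. Over 35 N is forcing it.
- far_seat (a point): On the board: where the bridge's origin lies when it has dropped into the far seat, its keys in the middle and far notches of both rails (board x +65 mm, y 0, 48 mm above the table). The board's axes.
- weight_left: brass paperweight, 32 mm across, 31 mm tall, standing on the sheet's near left corner; origin at the centre of its underside
- weight_right: the same brass paperweight on the sheet's near right corner
- marker: capped black marker pen, 130 x 15 x 15 mm, lying on the board's plywood margin left of the left rail; origin under its middle
- pen_cup: white ceramic cup with pens standing in it, 76 mm across, 95 mm tall (pens to 132 mm), on the table to the left
- ink_jar: amber glass jar with a black cap, 54 mm across, 60 mm tall, on the table to the right
- marker_carton: open carton filled with red and black markers, 100 x 150 mm, 78 mm tall, on the table to the right
- eraser: white eraser, 55 x 24 x 13 mm, on the table to the left
- ruler: wooden ruler, 320 x 30 x 4 mm, flat on the table to the left

How it is judged:
By the outcome, as a careful person would: the job done as asked, in the order asked, and still so for the second after the job is handed in, with the robot touching nothing.
It also fails if it takes over 34 s, if anything falls off the work surface, if the arm or the gripper's body presses on something with over 40 N, if the wrist force passes 120 N, or if a joint passes its speed limit or range.

## Working session

There is one attempt and no reset: what is moved stays moved. The work goes in short steps, Python scripts to look and compute and a tool call to move; the robot and the scene stay as the last step left them, time stands still between calls to the robot, and variables do not carry over. Pictures are saved under pics/ and viewed, and the job is handed in when it is done.

Besides the shell and the picture viewer there is one more tool, called after "Call:" by a JSON object that holds its "op" and its "data". carry_out: Moves the arm, as the interface text tells. Its arguments: {"type":"object","properties":{"commands":{"type":"array"},"grip_force":{"type":"number"}},"required":["commands"]}

```bash
mkdir -p pics
python3 - <<'E'
from bench import r
import cv2
for n in("scene","top"):
    cv2.imwrite(f"pics/{n}0.png",r.camera(n)); print(n,r.camera_info(n))
s=r.read_state()
for k,v in s.items(): print(k,v)
E
```

```text
scene {'fx': 364.0594425880837, 'fy': 364.0594425880837, 'cx': 255.81719296282165, 'cy': 188.58806717220313, 'origin': array([ 0.84284204, -0.45746108,  1.01996992]), 'rotation': array([ 0.92742609,  0.25408868, -0.07806241, -0.26310845])}
top {'fx': 488.69128360249306, 'fy': 488.69128360249306, 'cx': 254.1789694437387, 'cy': 182.8942185854065, 'origin': array([0.3196744 , 0.02867272, 1.50449743]), 'rotation': array([-0.69549429,  0.7141431 , -0.05631592,  0.05581968])}
time 0.1
joint_positions [ 1.19842143  0.33284667 -0.06473127  1.46081189  0.02162855  1.34991761
 -0.08852911]
joint_vel [ 0.00043792  0.00052378  0.00139507 -0.00320089  0.00077658 -0.00044787
  0.00042167]
joint_torque [ 1.12085789e-03 -6.24544716e+01  2.42362940e-02 -3.90720177e+01
 -6.14272454e-02  3.65268218e-02  5.97213671e-05]
ee_pos [ 0.21405306 -0.5868004   0.18813159]
eef_rot [ 8.19362332e-01 -5.73275637e-01 -5.47512797e-04 -3.37912524e-04]
ft_force [-0.61410975 -0.38470913  1.01267723]
torque [ 0.0196051  -0.07260591 -0.02421448]
width 0.08731438539531419
```

View pics/scene0.png

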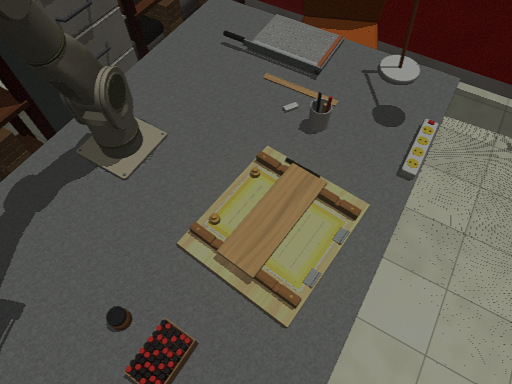

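View pics/top0.png

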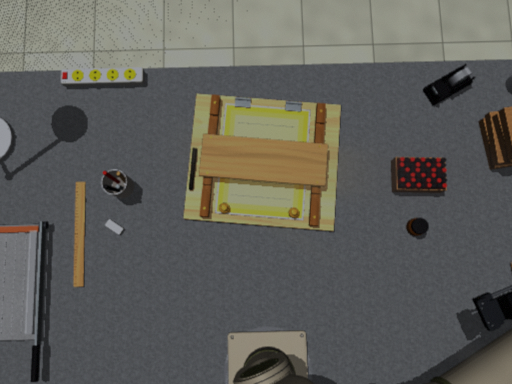

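The top view shows the board around (265,160), the plank across both rails at (265,160), and the weights at (224,208) and (294,213). I'll enlarge it.

Run:
```python
import cv2
im=cv2.imread("pics/top0.png")[85:240,175:350]
cv2.imwrite("pics/topcrop.png",cv2.resize(im,None,fx=4.5,fy=3.8 and 3.8,interpolation=cv2.INTER_CUBIC) if 0 else cv2.resize(im,None,fx=3.8,fy=3.8,interpolation=cv2.INTER_CUBIC))
im=cv2.imread("pics/scene0.png")[140:320,170:380]
cv2.imwrite("pics/scrop.png",cv2.resize(im,None,fx=3.3,fy=3.3,interpolation=cv2.INTER_CUBIC))
```

```text
(no output)
```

View pics/topcrop.png

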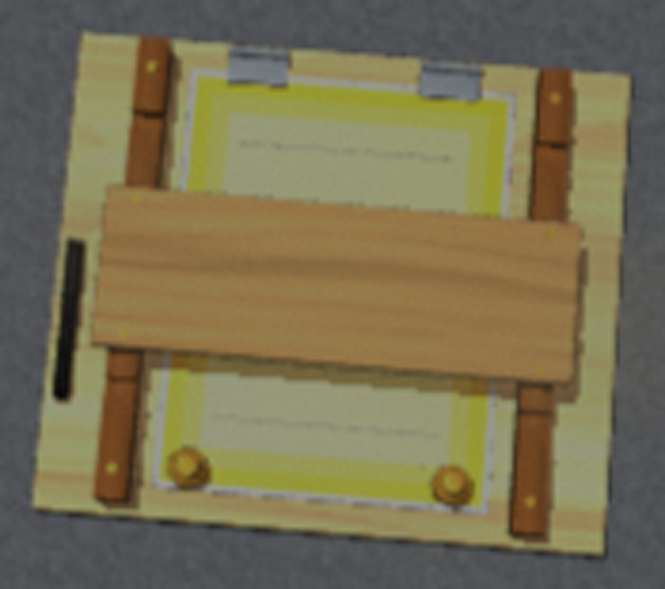

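View pics/scrop.png

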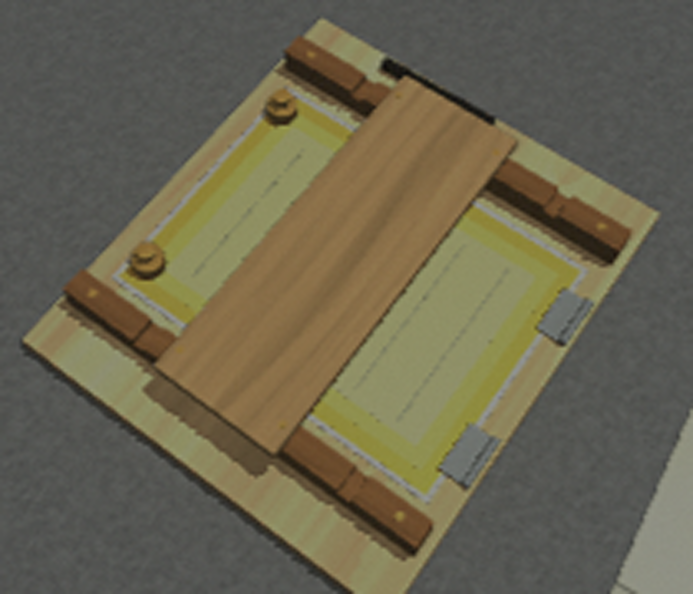

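```bash
cat > h.py <<'E'
import numpy as np
from bench import r
from scipy.spatial.transform import Rotation as R
from scipy.optimize import least_squares
def proj(n,P):
    c=r.camera_info(n); p=R.from_quat(c['rotation']).inv().apply(np.atleast_2d(P)-c['origin'])
    return np.c_[c['fx']*p[:,0]/p[:,2]+c['cx'],c['fy']*p[:,1]/p[:,2]+c['cy']]
def fit(obs,hx,hy,z):
    # obs: list (cam, sx, sy, px, py)
    def f(q):
        c,s=np.cos(q[2]),np.sin(q[2]); e=[]
        for n,sx,sy,u,v in obs:
            x,y=sx*hx,sy*hy
            e+=list((proj(n,[q[0]+c*x-s*y,q[1]+s*x+c*y,z])[0]-[u,v]))
        return e
    o=least_squares(f,[.6,0,0]); return o.x,np.round(np.array(o.fun).reshape(-1,2),1)
def T(u,v):return (u+.5)/3.8-.5+175,(v+.5)/3.8-.5+85
def S(u,v):return (u+.5)/3.3-.5+170,(v+.5)/3.3-.5+140
E
python3 - <<'E'
from h import *
bt=[("top",1,1,*T(82,33)),("top",1,-1,*T(630,75)),("top",-1,-1,*T(604,555)),("top",-1,1,*T(35,510))]
bs=[("scene",-1,1,*S(320,17)),("scene",1,1,*S(659,213)),("scene",-1,-1,*S(23,342))]
pt=[("top",1,1,*T(108,186)),("top",1,-1,*T(580,226)),("top",-1,-1,*T(574,382)),("top",-1,1,*T(93,345))]
ps=[("scene",-1,1,*S(402,77)),("scene",1,1,*S(517,146)),("scene",1,-1,*S(277,454)),("scene",-1,-1,*S(157,367))]
for nm,o,a in(("board",(bt,bs),(.2,.23,.018)),("plank",(pt,ps),(.065,.19,.066))):
    for k in(o[0],o[1],o[0]+o[1]):
        q,e=fit(k,*a);print(nm,q.round(4),e.tolist())
    if nm=="board":B=q
c,s=np.cos(B[2]),np.sin(B[2])
d=(q-B)[:2]; print("plank in board",c*d[0]+s*d[1],-s*d[0]+c*d[1])
E=q[:2]-.065*np.array([np.cos(q[2]),np.sin(q[2])]);print("near edge mid",E, "seat origin",B[:2]+.065*np.array([c,s]))
E
```

```text
board [ 0.6273 -0.0062 -0.1051] [[-0.2, 0.0], [0.4, -0.1], [0.5, 0.1], [-0.7, 0.0]]
board [ 0.6304 -0.0042 -0.1015] [[-0.0, 0.2], [0.5, -0.3], [-0.5, -0.0]]
board [ 0.6285 -0.0055 -0.1049] [[-0.5, -0.3], [0.1, -0.5], [0.3, -0.3], [-0.9, -0.4], [-0.4, 0.2], [-0.1, 0.0], [-1.3, -0.3]]
plank [ 0.6206 -0.0058 -0.1073] [[-0.2, -0.1], [0.8, -0.8], [-0.1, 0.6], [-0.5, 0.2]]
plank [ 0.6247 -0.0043 -0.1051] [[0.7, -0.7], [0.7, -1.5], [-0.2, 1.2], [-1.0, 0.3]]
plank [ 0.6228 -0.005  -0.1057] [[-0.5, -0.7], [0.5, -1.5], [-0.3, -0.2], [-0.7, -0.4], [0.1, -0.8], [0.0, -1.6], [-1.0, 1.0], [-1.7, 0.2]]
plank in board -0.005783550272780396 -0.00017638333619340738
near edge mid [0.5581157 0.0018234] seat origin [ 0.69316588 -0.0122702 ]
```

```bash
cat >> h.py <<'E'
B=np.array([.6285,-.0053,-.1052]); cb,sb=np.cos(B[2]),np.sin(B[2])
def units(bx,by,z):
    s=r.read_state(); Rt=R.from_quat(s['eef_rot'])
    w=np.array([B[0]+cb*bx-sb*by,B[1]+sb*bx+cb*by,z])
    Rd=R.from_matrix(np.array([[sb,-cb,0],[-cb,-sb,0],[0,0,-1]]))
    d=Rt.inv().apply(w-s['ee_pos'])/.025
    t=np.degrees((Rt.inv()*Rd).as_rotvec())/5
    print("t",s['time'],"shift",d.round(3),"turn",t.round(3),"F",s['ft_force'].round(2),"w",s['width'])
    p=s['ee_pos']-[B[0],B[1],0]; print("board pos",(cb*p[0]+sb*p[1]).round(4),(-sb*p[0]+cb*p[1]).round(4),p[2].round(4))
E
python3 -c "
from h import *
units(-.115,0,.13)"
```

```text
t 0.1 shift [-18.189 -19.414   2.347] turn [4.000e-03 1.400e-02 5.214e+00] F [-0.61 -0.38  1.01] w 0.08731438539531419
board pos -0.3511 -0.6218 0.1881
```

Call:
{"op": "carry_out", "data": {"commands": [[[0,-1.6,-1.7,0,0,0,0.5],[0,-3.3,-3.5,0,0,0,1],[0,-5,-5.3,0,0,0,1.5],[0,-6.7,-7.1,0,0,0,2],[0,-8.4,-8.9,0,0,0,2.5],[0,-10.1,-10.7,0,0,0,3],[0,-11.8,-12.5,0,0,0,3.5],[0,-13.5,-14.3,0.3,0,0,4],[0,-15.2,-16.2,0.7,0,0,4.5],[0,-16.7,-17.8,1.2,0,0,5],[0,-18.2,-19.4,1.8,0,0,5.2],[0,-18.2,-19.4,2.35,0,0,5.2]]]}}

```text
time: 1.6
ee_pos: [0.5143, 0.0118, 0.1292]
eef_rot: [-0.672, 0.741, 0.002, 0.001]
ft_force: [0.6, -1.5, -0.7]
width: 0.087
```

```bash
python3 -c "
from h import *
units(-.115,0,.046)
import cv2
cv2.imwrite('pics/s1.png',r.camera('scene'))"
```

```text
t 1.6 shift [ 0.213 -0.016  3.328] turn [0.011 0.04  0.088] F [ 0.57 -1.46 -0.68] w 0.08695097784097061
board pos -0.1153 0.005 0.1292
```

View pics/s1.png

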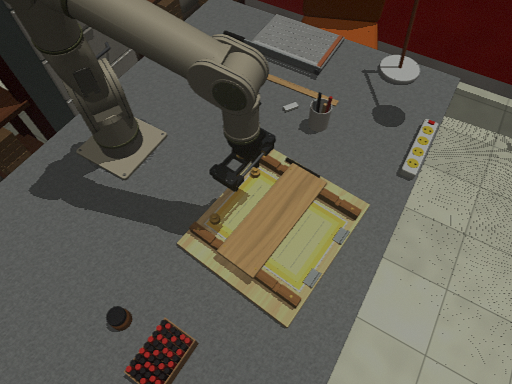

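The gripper hovers at (245,160), just behind the plank's near edge. Before lowering I'll check where the weights are.

```bash
python3 -c "
from h import *
c=r.camera_info('top')
for p in ((187,466),(452,484)):
    u,v=T(*p); d=R.from_quat(c['rotation']).apply([(u-c['cx'])/c['fx'],(v-c['cy'])/c['fy'],1]); w=c['origin']+d*(.045-c['origin'][2])/d[2]-[B[0],B[1],0]
    print(cb*w[0]+sb*w[1],-sb*w[0]+cb*w[1])
"
```

```text
-0.15889658599908557 0.10670895320647555
-0.1566723825282977 -0.10283390880496068
```

Call:
{"op": "carry_out", "data": {"commands": [[[0,0.2,0,1.1,0,0,0.1],[0,0.2,0,2.2,0,0,0.1],[0,0.2,0,3,0,0,0.1],[0,0.2,0,3.3,0,0,0.1],[0,0.2,0,3.3,0,0,0.1]]]}}

```text
time: 2.28
ee_pos: [0.5117, 0.0034, 0.0448]
eef_rot: [-0.667, 0.745, 0.002, -0.001]
ft_force: [0.5, 0.2, -0.1]
width: 0.087
```

```bash
python3 -c "
from h import *
units(-.08,0,.047)
import cv2
im=r.camera('scene')[130:300,170:380]
cv2.imwrite('pics/s2.png',cv2.resize(im,None,fx=3.3,fy=3.3,interpolation=cv2.INTER_CUBIC))"
```

```text
t 2.275 shift [-0.152 -1.482 -0.092] turn [ 0.05   0.018 -0.053] F [ 0.46  0.2  -0.08] w 0.08703578492452455
board pos -0.1171 -0.0036 0.0448
```

View pics/s2.png

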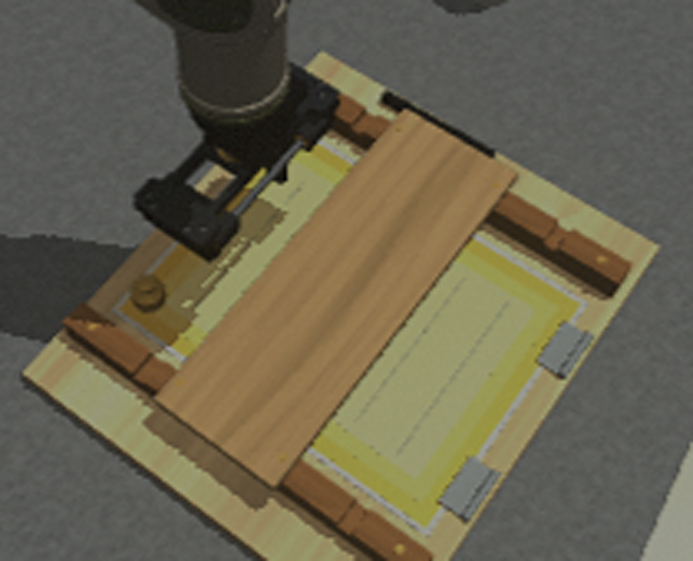

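Call:
{"op": "carry_out", "data": {"commands": [[[0,-0.15,-0.4,-0.05,0,0,-0.05],[0,-0.15,-0.8,-0.05,0,0,-0.05],[0,-0.15,-1.1,-0.05,0,0,-0.05],[0,-0.15,-1.3,-0.05,0,0,-0.05],[0,-0.15,-1.4,-0.05,0,0,-0.05],[0,-0.15,-1.5,-0.05,0,0,-0.05],[0,-0.15,-1.6,-0.05,0,0,-0.05],[0,-0.15,-1.7,-0.05,0,0,-0.05]]]}}

```text
time: 3.32
ee_pos: [0.555, 0.0026, 0.0465]
eef_rot: [-0.669, 0.743, 0.002, -0.0]
ft_force: [-0.1, 0.8, 0.6]
width: 0.087
```

```bash
python3 -c "
from h import *
units(-.03,0,.047)"
```

```text
t 3.325 shift [ 0.007 -1.759 -0.025] turn [ 0.037  0.019 -0.001] F [-0.08  0.79  0.6 ] w 0.087011058096941
board pos -0.074 0.0002 0.0465
```

```bash
python3 -c "
from h import *
import cv2
im=r.camera('scene')[130:300,170:380]
cv2.imwrite('pics/s3.png',cv2.resize(im,None,fx=3.3,fy=3.3,interpolation=cv2.INTER_CUBIC))"
```

```text
(no output)
```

View pics/s3.png

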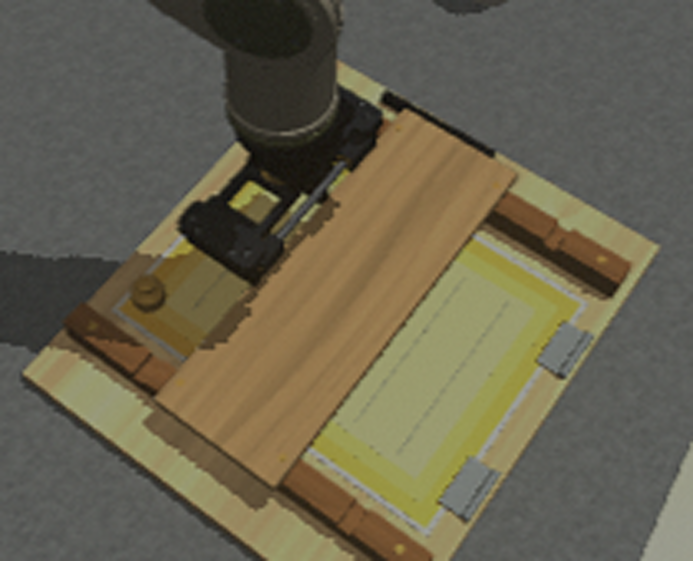

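Call:
{"op": "carry_out", "data": {"commands": [[[0,0,-0.1,0,0,0,0],[0,0,-0.2,0,0,0,0],[0,0,-0.3,0,0,0,0],[0,0,-0.4,0,0,0,0]]]}}

```text
time: 3.88
ee_pos: [0.5653, 0.0015, 0.0465]
eef_rot: [-0.669, 0.743, 0.002, -0.0]
ft_force: [0.1, 0.6, -0.6]
width: 0.0868
```

```bash
python3 -c "
from h import *
units(-.03,0,.047)
import cv2
im=r.camera('scene')[130:300,170:380]
cv2.imwrite('pics/s4.png',cv2.resize(im,None,fx=3.3,fy=3.3,interpolation=cv2.INTER_CUBIC))"
```

```text
t 3.875 shift [ 0.005 -1.343 -0.025] turn [ 0.036  0.02  -0.002] F [ 0.05  0.6  -0.61] w 0.08682152591188824
board pos -0.0636 0.0001 0.0465
```

View pics/s4.png

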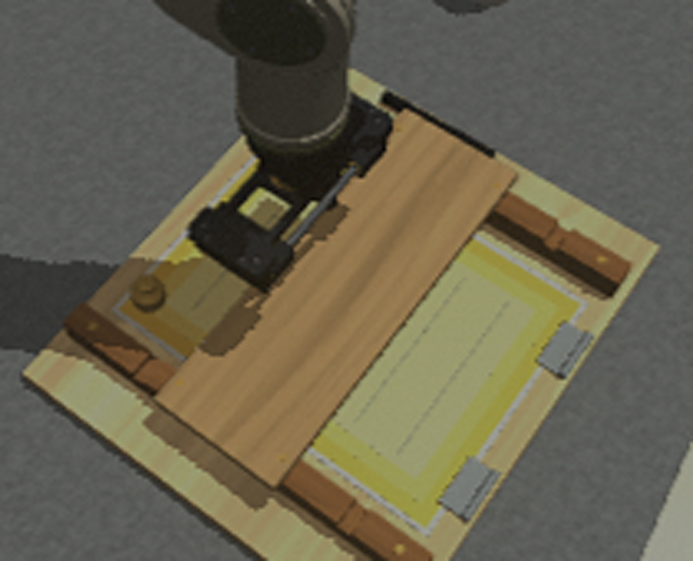

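```bash
python3 -c "
from h import *
import cv2
t=r.camera('top'); s=r.camera('scene')
p=r.read_state(); Rt=R.from_quat(p['eef_rot'])
def mark(im,n,P,c):
    for q in proj(n,P): cv2.drawMarker(im,tuple(int(round(x)) for x in q*1),c,cv2.MARKER_CROSS,3,1)
    return im
L=lambda a:p['ee_pos']+Rt.apply(np.array(a))
tips=L([[x,y,0] for x in(-.0585,.0585) for y in(-.0095,.0095)])
body=L([[x,y,-.07] for x in(-.095,.095) for y in(-.0375,.0375)])
for n,im,(y0,y1,x0,x1) in(('top',t,(85,240,175,350)),('scene',s,(130,300,170,380))):
    raw=cv2.resize(im[y0:y1,x0:x1],None,fx=3.8,fy=3.8,interpolation=cv2.INTER_CUBIC); cv2.imwrite(f'pics/{n}5r.png',raw)
    for P,c in((tips,(0,0,255)),(body,(255,0,0))):
        for q in proj(n,P):
            u=(q+.5-[x0,y0])*3.8-.5; cv2.drawMarker(raw,tuple(int(v) for v in u),c,cv2.MARKER_CROSS,9,1)
    cv2.imwrite(f'pics/{n}5.png',raw)
"
```

```text
(no output)
```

View pics/top5.png

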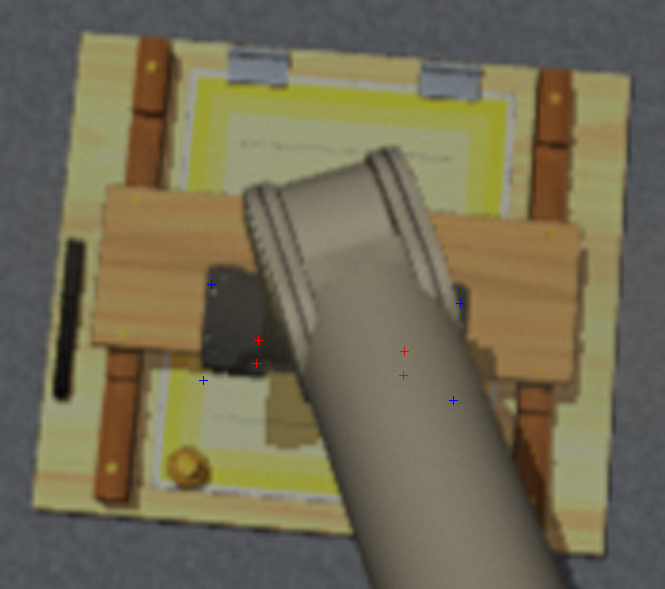

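View pics/scene5.png

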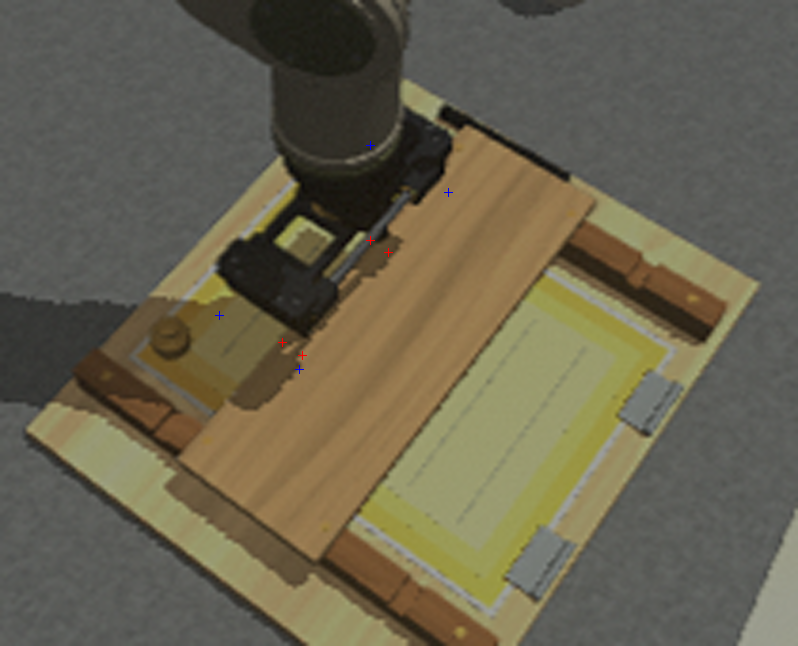

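```bash
python3 -c "
import cv2
from h import *
s=r.camera('scene')[150:240,215:300]
s=cv2.convertScaleAbs(s,alpha=2.2,beta=10)
cv2.imwrite('pics/z6.png',cv2.resize(s,None,fx=6.5,fy=6.5,interpolation=cv2.INTER_CUBIC))"
```

```text
(no output)
```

View pics/z6.png

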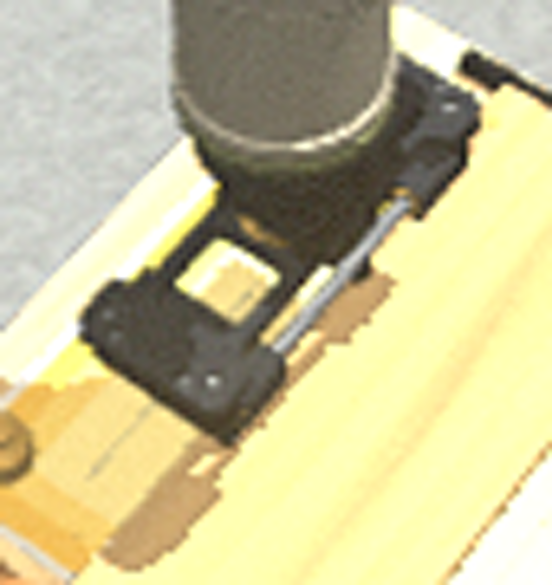

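```bash
python3 -c "
from h import *
def ray(n,u,v,z):
    c=r.camera_info(n); d=R.from_quat(c['rotation']).apply([(u-c['cx'])/c['fx'],(v-c['cy'])/c['fy'],1]); w=c['origin']+d*(z-c['origin'][2])/d[2]-[B[0],B[1],0]
    return np.round([cb*w[0]+sb*w[1],-sb*w[0]+cb*w[1]],4)
Z=lambda u,v:((u+.5)/6.5-.5+215,(v+.5)/6.5-.5+150)
for nm,p in(('block front corner',(228,440)),('front corner top',(285,365)),('left corner',(85,320)),('nub bottom',(365,278)),('far block corner',(420,213))):
    print(nm,[(z,ray('scene',*Z(*p),z).tolist()) for z in(.05,.066,.1,.117,.15)])
for nm,p in(('blk nearleft',(203,368)),('blk farleft',(207,268)),('blk far right',(467,290))):
    print(nm,[(z,ray('top',*T(*p),z).tolist()) for z in(.1,.117,.15)])
for nm,p,n in(('notchL-100',T(122,378),'top'),('notchL120',T(148,113),'top'),('notchR-100',T(533,410),'top'),('notchR120',T(553,146),'top')):
  print(nm,ray(n,*p,.048))
for nm,p in(('plank near, mid',(333,362)),('NL',(93,345)),('NR',(574,382)),('FL',(108,186))): print(nm,ray('top',*T(*p),.066))
for nm,p in(('plank NL',(402,77)),('NR',(157,367)),('FL',(517,146)),('FR',(277,454))): print(nm,ray('scene',*S(*p),.066))
s=r.read_state();print(s['joint_positions'].round(3))
"
```

```text
block front corner [(0.05, [-0.0637, -0.0431]), (0.066, [-0.0583, -0.0495]), (0.1, [-0.047, -0.0629]), (0.117, [-0.0413, -0.0697]), (0.15, [-0.0302, -0.0827])]
front corner top [(0.05, [-0.0661, 0.0041]), (0.066, [-0.0608, -0.003]), (0.1, [-0.0493, -0.0181]), (0.117, [-0.0436, -0.0256]), (0.15, [-0.0325, -0.0403])]
left corner [(0.05, [-0.1571, -0.0327]), (0.066, [-0.1502, -0.0392]), (0.1, [-0.1355, -0.0531]), (0.117, [-0.1282, -0.06]), (0.15, [-0.114, -0.0734])]
nub bottom [(0.05, [-0.0638, 0.0652]), (0.066, [-0.0584, 0.0571]), (0.1, [-0.0471, 0.0398]), (0.117, [-0.0414, 0.0312]), (0.15, [-0.0303, 0.0145])]
far block corner [(0.05, [-0.0638, 0.1113]), (0.066, [-0.0585, 0.1024]), (0.1, [-0.0471, 0.0835]), (0.117, [-0.0414, 0.0741]), (0.15, [-0.0304, 0.0558])]
blk nearleft [(0.1, [-0.0885, 0.0972]), (0.117, [-0.0912, 0.096]), (0.15, [-0.0964, 0.0938])]
blk farleft [(0.1, [-0.0102, 0.1009]), (0.117, [-0.0139, 0.0997]), (0.15, [-0.0209, 0.0974])]
blk far right [(0.1, [-0.0118, -0.1005]), (0.117, [-0.0154, -0.0993]), (0.15, [-0.0224, -0.0969])]
notchL-100 [-0.0933  0.1642]
notchL120 [0.1254 0.1636]
notchR-100 [-0.0933 -0.1627]
notchR120 [ 0.1235 -0.166 ]
plank near, mid [-0.0703 -0.0018]
NL [-0.0716  0.1874]
NR [-0.0713 -0.1913]
FL [0.0574 0.1879]
plank NL [-0.0692  0.1868]
NR [-0.0672 -0.187 ]
FL [0.0623 0.1845]
FR [ 0.0596 -0.1865]
[ 0.415  0.393 -0.596  1.755  0.244  1.072 -1.941]
```

The images show the plank hasn't moved and there's no force. The visible finger end ray-traces to about z=0.08 above the plank, so the open fingers seem to end higher than the TCP. I'll back off, close the fingers and look again.

Call:
{"op": "carry_out", "data": {"commands": [[[0,0,0.6,0,0,0,0],[0,0,1.3,0,0,0,0],[0,0,1.9,0,0,0,0],[255,0,1.9,0,0,0,0],[255,0,1.9,0,0,0,0],[255,0,1.9,0,0,0,0],[255,0,1.9,0,0,0,0],[255,0,1.9,0,0,0,0]]], "grip_force": 10}}

```text
time: 5.08
ee_pos: [0.518, 0.0066, 0.0465]
eef_rot: [-0.669, 0.743, 0.002, -0.0]
ft_force: [-0.4, 0.2, 0.2]
width: 0.0449
```

```bash
python3 -c "
import cv2
from h import *
units(-.08,0,.047)
s=r.camera('scene')[150:240,205:290]
s=cv2.convertScaleAbs(s,alpha=2.2,beta=10)
s=cv2.resize(s,None,fx=6.5,fy=6.5,interpolation=cv2.INTER_CUBIC)
p=r.read_state(); Rt=R.from_quat(p['eef_rot'])
for q in proj('scene',p['ee_pos']+Rt.apply([[0,y,0] for y in(-.0095,.0095)])):
  cv2.drawMarker(s,tuple(int(v) for v in (q+.5-[205,150])*6.5-.5),(0,0,255),cv2.MARKER_CROSS,9,1)
cv2.imwrite('pics/z7.png',s)"
```

```text
t 5.075 shift [ 0.008 -1.246 -0.024] turn [ 0.038  0.022 -0.002] F [-0.39  0.19  0.2 ] w 0.044874635859060166
board pos -0.1112 0.0002 0.0465
```

View pics/z7.png

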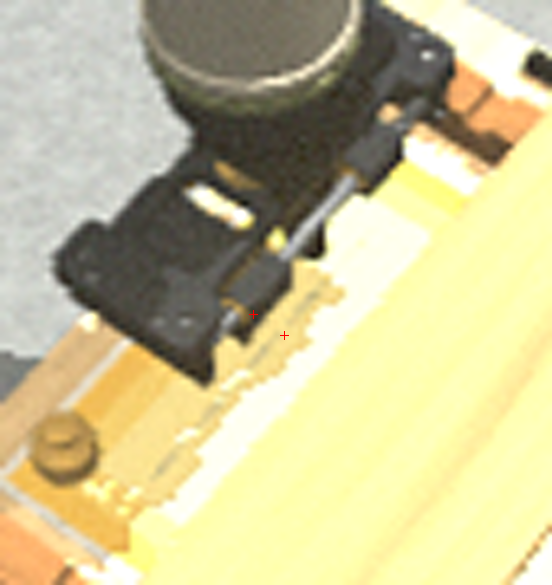

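Call:
{"op": "carry_out", "data": {"commands": [[[255,0,0,0,0,0,0],[255,0,0,0,0,0,0],[255,0,0,0,0,0,0],[255,0,0,0,0,0,0],[255,0,0,0,0,0,0]]]}}

```text
time: 5.75
ee_pos: [0.5179, 0.0066, 0.0465]
eef_rot: [-0.669, 0.743, 0.002, -0.0]
ft_force: [-0.7, -0.6, 0.4]
width: 0.001
```

```bash
python3 -c "
import cv2
from h import *
units(-.08,0,.047)
s=r.camera('scene')[150:240,205:290]
s=cv2.convertScaleAbs(s,alpha=2.2,beta=10)
s=cv2.resize(s,None,fx=6.5,fy=6.5,interpolation=cv2.INTER_CUBIC)
p=r.read_state(); Rt=R.from_quat(p['eef_rot'])
for q in proj('scene',p['ee_pos']+Rt.apply([[0,y,0] for y in(-.0095,.0095)])):
  cv2.drawMarker(s,tuple(int(v) for v in (q+.5-[205,150])*6.5-.5),(0,0,255),cv2.MARKER_CROSS,9,1)
cv2.imwrite('pics/z8.png',s)"
```

```text
t 5.75 shift [ 0.008 -1.248 -0.022] turn [ 0.038  0.021 -0.001] F [-0.7  -0.56  0.37] w 0.0009618844802045674
board pos -0.1112 0.0002 0.0465
```

View pics/z8.png

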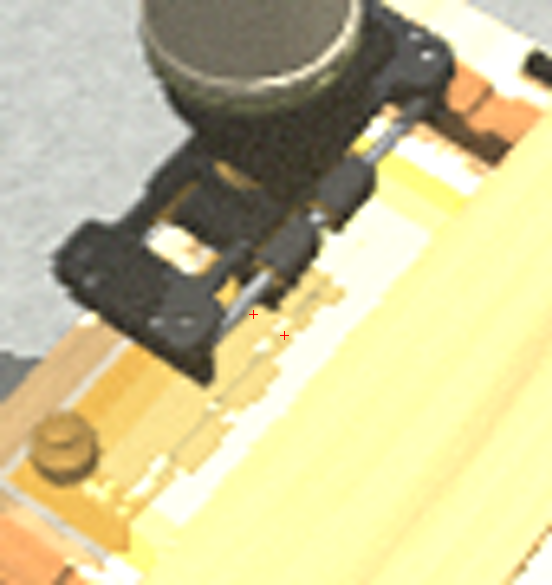

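```bash
python3 -c "
import cv2
from h import *
c=r.camera_info('scene')
for u0,v0 in((268,305),(278,295),(255,295)):
  u,v=(u0+.5)/6.5-.5+205,(v0+.5)/6.5-.5+150
  d=R.from_quat(c['rotation']).apply([(u-c['cx'])/c['fx'],(v-c['cy'])/c['fy'],1])
  for z in(.0465,.06,.07,.08,.09):
    w=c['origin']+d*(z-c['origin'][2])/d[2]-[B[0],B[1],0]
    print(z,np.round([cb*w[0]+sb*w[1],-sb*w[0]+cb*w[1]],4))
s=r.camera('scene')[180:210,235:265]
s=cv2.convertScaleAbs(s,alpha=3,beta=20)
cv2.imwrite('pics/z9.png',cv2.resize(s,None,fx=18,fy=18,interpolation=cv2.INTER_CUBIC))"
```

```text
0.0465 [-0.1184  0.0087]
0.06 [-0.1132  0.0027]
0.07 [-0.1093 -0.0018]
0.08 [-0.1054 -0.0063]
0.09 [-0.1015 -0.0108]
0.0465 [-0.118  0.016]
0.06 [-0.1127  0.0098]
0.07 [-0.1088  0.0053]
0.08 [-0.1049  0.0007]
0.09 [-0.101  -0.0038]
0.0465 [-0.1268  0.0094]
0.06 [-0.1215  0.0034]
0.07 [-0.1175 -0.0011]
0.08 [-0.1135 -0.0056]
0.09 [-0.1095 -0.0101]
```

View pics/z9.png

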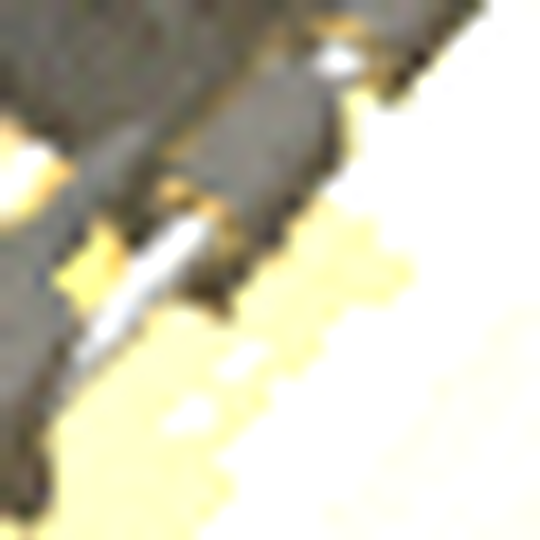

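```bash
python3 -c "
import cv2
from h import *
s=r.camera('scene')[175:215,230:275]
cv2.imwrite('pics/z10.png',cv2.resize(s,None,fx=13,fy=13,interpolation=cv2.INTER_NEAREST))
p=r.read_state(); print(p['ee_pos'],R.from_quat(p['eef_rot']).as_matrix().round(3))"
```

```text
[0.5179166  0.00659591 0.0465333 ] [[-0.105 -0.994 -0.003]
 [-0.994  0.105  0.002]
 [-0.002  0.003 -1.   ]]
```

View pics/z10.png

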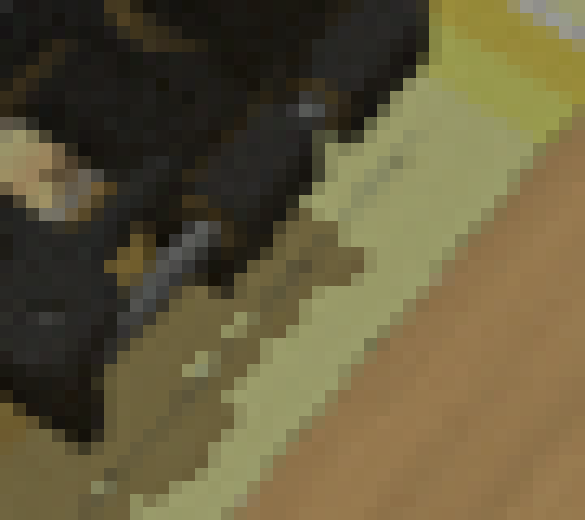

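```bash
python3 -c "
import cv2
from h import *
def ray(n,u,v,z):
    c=r.camera_info(n); d=R.from_quat(c['rotation']).apply([(u-c['cx'])/c['fx'],(v-c['cy'])/c['fy'],1]); w=c['origin']+d*(z-c['origin'][2])/d[2]-[B[0],B[1],0]
    return np.round([cb*w[0]+sb*w[1],-sb*w[0]+cb*w[1]],4)
print('plank shadow',[ray('scene',*S(*p),.018) for p in((143,390),(245,473),(268,470))])
print('weights shadow?')
Q=lambda u,v:(u/13+230-.5,v/13+175-.5)
for p in((150,505),(205,470),(240,400),(330,225),(360,265),(325,290)): print('gr shadow',ray('scene',*Q(*p),.019))
s=r.camera('scene')
s=s[130:300,180:350]; s=cv2.convertScaleAbs(s,alpha=1.6,beta=10)
cv2.imwrite('pics/z11.png',cv2.resize(s,None,fx=3.5,fy=3.5,interpolation=cv2.INTER_CUBIC))"
```

```text
plank shadow [array([-0.0797, -0.1988]), array([ 0.0377, -0.2037]), array([ 0.0517, -0.19  ])]
weights shadow?
gr shadow [-0.1039 -0.0359]
gr shadow [-0.0991 -0.0206]
gr shadow [-0.1041 -0.0003]
gr shadow [-0.1163  0.0523]
gr shadow [-0.1035  0.0475]
gr shadow [-0.1061  0.0366]
```

View pics/z11.png

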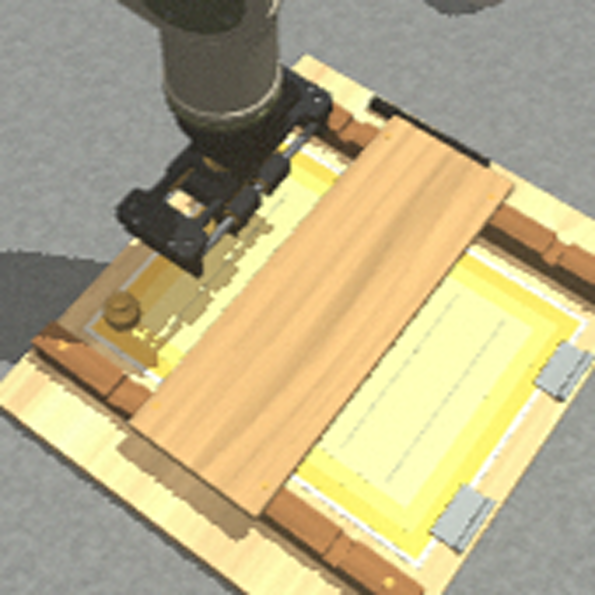

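Call:
{"op": "carry_out", "data": {"commands": [[[255,0,0,0.4,0,0,0],[255,0,0,0.8,0,0,0],[255,0,0,0.8,0,0,0]]]}}

```text
time: 6.32
ee_pos: [0.517, 0.0066, 0.0253]
eef_rot: [-0.669, 0.743, 0.003, -0.001]
ft_force: [-0.3, 0.4, -0.6]
width: 0.0006
```

```bash
python3 -c "
import cv2
from h import *
units(-.08,0,.0265)
s=r.camera('scene')[165:215,225:285]
s=cv2.resize(s,None,fx=10,fy=10,interpolation=cv2.INTER_NEAREST)
s=cv2.convertScaleAbs(s,alpha=1.8,beta=10)
p=r.read_state(); Rt=R.from_quat(p['eef_rot'])
for dz,c in((0,(0,0,255)),(-.045,(255,0,0)),(-.07,(0,255,0))):
 for q in proj('scene',p['ee_pos']+Rt.apply([[x,y,dz] for x in (-.014,.014) for y in(-.0095,.0095)])):
  cv2.drawMarker(s,tuple(int(v) for v in (q+.5-[225,165])*10-.5),c,cv2.MARKER_CROSS,9,1)
cv2.imwrite('pics/z12.png',s)"
```

```text
t 6.325 shift [ 0.006 -1.287 -0.055] turn [ 0.062  0.022 -0.001] F [-0.28  0.4  -0.65] w 0.0005572597536364764
board pos -0.1122 0.0002 0.0253
```

View pics/z12.png

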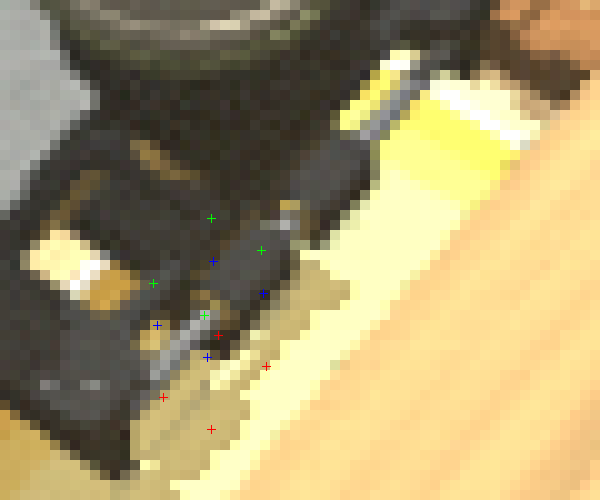

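The visible fingertip corner sits about 45 mm above the reported TCP (about z 0.07). I'll check this by moving forward gently: contact means the tip is low enough, and no contact proves it's above 66 mm.

Call:
{"op": "carry_out", "data": {"commands": [[[255,0,-0.5,-0.05,0,0,0],[255,0,-1,-0.05,0,0,0],[255,0,-1.2,-0.05,0,0,0],[255,0,-1.35,-0.05,0,0,0],[255,0,-1.5,-0.05,0,0,0],[255,0,-1.6,-0.05,0,0,0]]]}}

```text
time: 7.12
ee_pos: [0.5571, 0.0025, 0.0268]
eef_rot: [-0.669, 0.743, 0.003, -0.001]
ft_force: [-3.6, 0.4, -0.1]
width: 0.0007
```

```bash
python3 -c "
import cv2
from h import *
units(-.06,0,.0265)
s=r.camera('scene')[165:225,225:285]
s=cv2.resize(s,None,fx=9,fy=9,interpolation=cv2.INTER_NEAREST)
s=cv2.convertScaleAbs(s,alpha=1.8,beta=10)
cv2.imwrite('pics/z13.png',s)"
```

```text
t 7.125 shift [ 0.012 -0.474  0.009] turn [0.057 0.022 0.001] F [-3.56  0.42 -0.1 ] w 0.0006715677303120201
board pos -0.0718 0.0003 0.0268
```

View pics/z13.png

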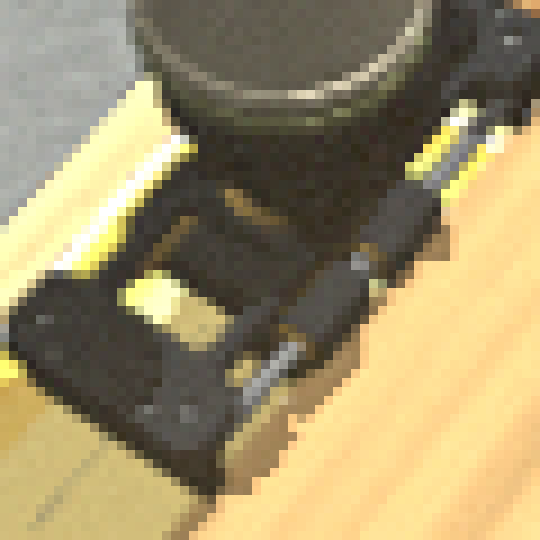

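Contact at last: −3.6 N along x, at TCP board x −0.072. The tip must stay on the edge after the 6 mm drop. No contact at reading 0.0465 and contact at 0.0268 put the tip 20–39 mm above the reading. I'll back off, lower to about 0.010 (true tip 30–49 mm) in two checked steps, and push on.

Call:
{"op": "carry_out", "data": {"commands": [[[255,0,0.4,0,0,0,0],[255,0,0.6,0.1,0,0,0],[255,0,0.6,0.25,0,0,0],[255,0,0.6,0.35,0,0,0],[255,0,0.6,0.35,0,0,0]]]}}

```text
time: 7.8
ee_pos: [0.5425, 0.004, 0.0179]
eef_rot: [-0.669, 0.743, 0.002, -0.001]
ft_force: [0.5, 0.0, 0.5]
width: 0.0007
```

```bash
python3 -c "
import cv2
from h import *
units(-.06,0,.010)
s=r.camera('scene')[165:225,225:285]
s=cv2.resize(s,None,fx=9,fy=9,interpolation=cv2.INTER_NEAREST)
s=cv2.convertScaleAbs(s,alpha=1.8,beta=10)
cv2.imwrite('pics/z14.png',s)"
```

```text
t 7.8 shift [ 0.011 -1.062  0.312] turn [ 0.055  0.024 -0.001] F [0.48 0.02 0.51] w 0.0007451939452539776
board pos -0.0865 0.0003 0.0179
```

View pics/z14.png

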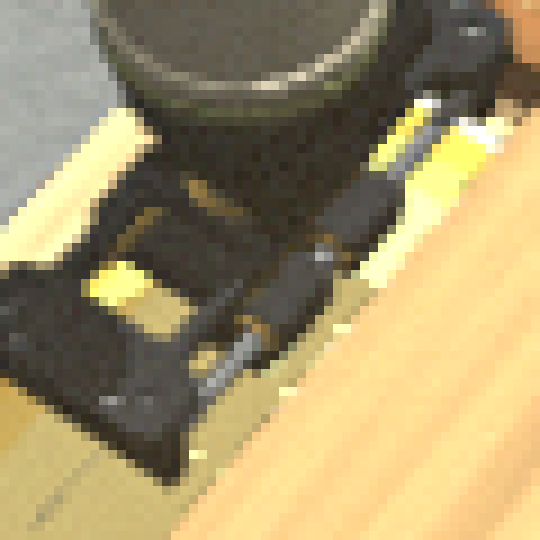

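Call:
{"op": "carry_out", "data": {"commands": [[[255,0,0,0.15,0,0,0],[255,0,0,0.3,0,0,0],[255,0,-0.2,0.3,0,0,0],[255,0,-0.4,0.3,0,0,0],[255,0,-0.55,0.3,0,0,0],[255,0,-0.7,0.3,0,0,0],[255,0,-0.85,0.3,0,0,0],[255,0,-1,0.3,0,0,0]]]}}

```text
time: 8.85
ee_pos: [0.5674, 0.0015, 0.0104]
eef_rot: [-0.669, 0.743, 0.003, -0.001]
ft_force: [-4.1, 0.4, 2.0]
width: 0.0004
```

```bash
python3 -c "
import cv2
from h import *
units(-.03,0,.010)
s=r.camera('scene')[130:300,180:350]; s=cv2.convertScaleAbs(s,alpha=1.6,beta=10)
cv2.imwrite('pics/z15.png',cv2.resize(s,None,fx=3.5,fy=3.5,interpolation=cv2.INTER_CUBIC))"
```

```text
t 8.85 shift [ 0.014 -1.261  0.008] turn [0.059 0.024 0.001] F [-4.11  0.35  1.99] w 0.0003948178943341099
board pos -0.0615 0.0003 0.0104
```

View pics/z15.png

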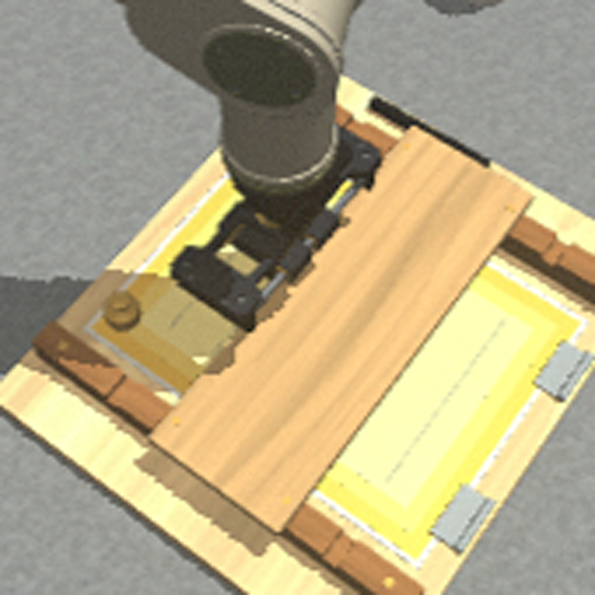

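The plank is moving: its far-left corner went from (513,187) to (530,197), at about 4 N. I'll keep pushing.

Call:
{"op": "carry_out", "data": {"commands": [[[255,0,-0.15,0,0,0,0],[255,0,-0.3,0,0,0,0],[255,0,-0.45,0,0,0,0],[255,0,-0.6,0,0,0,0],[255,0,-0.75,0,0,0,0],[255,0,-0.9,0,0,0,0],[255,0,-1.05,0,0,0,0],[255,0,-1.2,0,0,0,0],[255,0,-1.3,0,0,0,0]]]}}

```text
time: 10.02
ee_pos: [0.6005, -0.002, 0.0103]
eef_rot: [-0.669, 0.743, 0.002, -0.001]
ft_force: [-4.1, -1.2, 3.4]
width: 0.0006
```

```bash
cat > pl.py <<'E'
import cv2,sys
from h import *
units(0,0,.0104)
s=r.camera('scene')[130:300,180:350]; s=cv2.convertScaleAbs(s,alpha=1.6,beta=10)
cv2.imwrite(f'pics/{sys.argv[1]}.png',cv2.resize(s,None,fx=3.5,fy=3.5,interpolation=cv2.INTER_CUBIC))
E
python3 pl.py z16
```

```text
t 10.025 shift [ 0.014 -1.129 -0.011] turn [ 0.052  0.026 -0.002] F [-4.1  -1.15  3.4 ] w 0.0006380067941412468
board pos -0.0282 0.0004 0.0103
```

View pics/z16.png

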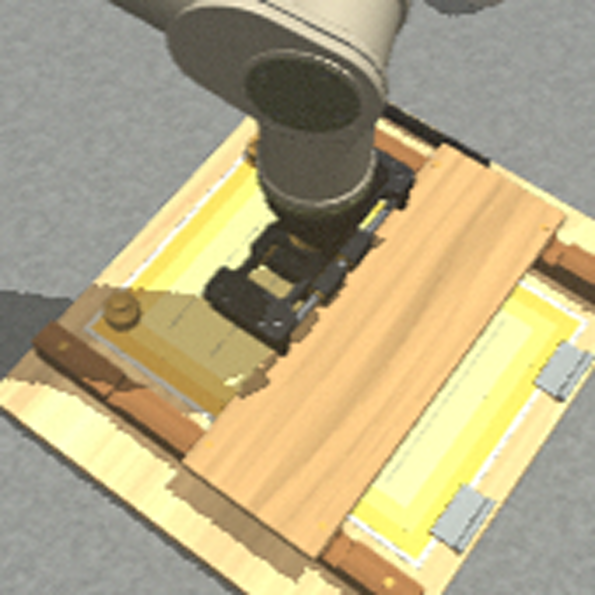

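```bash
python3 -c "
from h import *
c=r.camera_info('scene')
for u0,v0 in((563,217),(513,187),(183,463),(318,557)):
  u,v=(u0+.5)/3.5-.5+180,(v0+.5)/3.5-.5+130
  d=R.from_quat(c['rotation']).apply([(u-c['cx'])/c['fx'],(v-c['cy'])/c['fy'],1])
  w=c['origin']+d*(.066-c['origin'][2])/d[2]-[B[0],B[1],0]
  print(np.round([cb*w[0]+sb*w[1],-sb*w[0]+cb*w[1]],4))
"
```

```text
[0.1117 0.186 ]
[0.0605 0.1869]
[-0.0139 -0.1877]
[ 0.1141 -0.1848]
```

About 18 mm to go, so I'll slow down.

Call:
{"op": "carry_out", "data": {"commands": [[[255,0,-0.1,0,0,0,0],[255,0,-0.2,0,0,0,0],[255,0,-0.3,0,0,0,0],[255,0,-0.38,0,0,0,0],[255,0,-0.46,0,0,0,0],[255,0,-0.54,0,0,0,0]]]}}

```text
time: 10.82
ee_pos: [0.6143, -0.0035, 0.0102]
eef_rot: [-0.669, 0.743, 0.002, -0.0]
ft_force: [-2.6, 0.2, 1.4]
width: 0.0004
```

Call:
{"op": "carry_out", "data": {"commands": [[[255,0,-0.06,0,0,0,0],[255,0,-0.12,0,0,0,0]]]}}

```text
time: 11.08
ee_pos: [0.6173, -0.0037, 0.0101]
eef_rot: [-0.669, 0.743, 0.002, -0.001]
ft_force: [-0.5, 0.5, -0.1]
width: 0.0007
```

```bash
python3 pl.py z17
```

```text
t 11.075 shift [ 0.015 -0.451 -0.012] turn [ 0.049  0.028 -0.002] F [-0.5   0.45 -0.11] w 0.0006691133529364449
board pos -0.0113 0.0004 0.0101
```

View pics/z17.png

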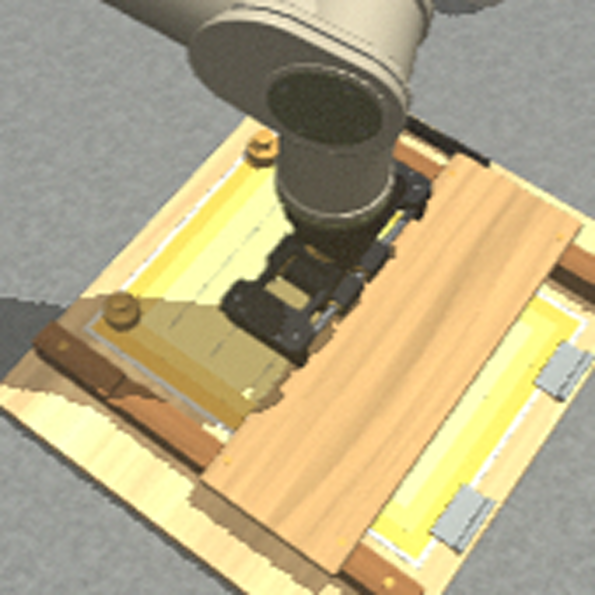

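Call:
{"op": "carry_out", "data": {"commands": [[[255,0,-0.05,0,0,0,0],[255,0,-0.1,0,0,0,0]]]}}

```text
time: 11.38
ee_pos: [0.6199, -0.0039, 0.0102]
eef_rot: [-0.669, 0.743, 0.002, -0.001]
ft_force: [-8.0, 0.4, 5.0]
width: 0.0002
```

Call:
{"op": "carry_out", "data": {"commands": [[[255,0,-0.04,0,0,0,0]]]}}

```text
time: 11.5
ee_pos: [0.6201, -0.0039, 0.0102]
eef_rot: [-0.669, 0.743, 0.003, -0.001]
ft_force: [-7.2, 1.5, 5.0]
width: 0.0004
```

Call:
{"op": "carry_out", "data": {"commands": [[[255,0,-0.06,0,0,0,0],[255,0,-0.08,0,0,0,0]]]}}

```text
time: 11.75
ee_pos: [0.6201, -0.0038, 0.0101]
eef_rot: [-0.669, 0.743, 0.004, -0.003]
ft_force: [-15.0, 0.4, 11.1]
width: 0.0004
```

```bash
python3 pl.py z18
```

```text
t 11.75 shift [ 0.023 -0.34  -0.014] turn [0.118 0.017 0.004] F [-14.95   0.44  11.14] w 0.00037544906255631134
board pos -0.0085 0.0006 0.0101
```

View pics/z18.png

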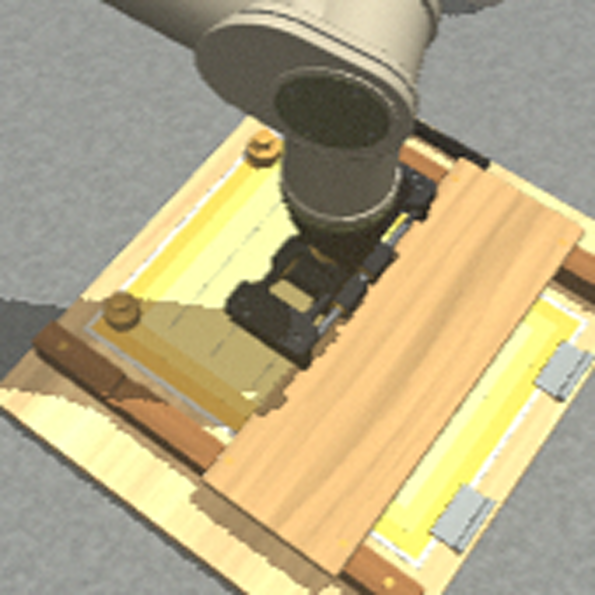

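Hard stop: 15 N with no further movement. Before that the force fell to about 0.5 N, which fits the drop. I'll back straight off, then rise.

Call:
{"op": "carry_out", "data": {"commands": [[[255,0,0.15,0,0,0,0],[255,0,0.6,0,0,0,0],[255,0,1.2,0,0,0,0],[255,0,1.6,-0.6,0,0,0],[255,0,1.6,-2,0,0,0],[255,0,1.6,-4,0,0,0],[255,0,1.6,-6,0,0,0],[255,-1,2.5,-7,0,0,0],[255,-1,4.5,-7,0,0,0],[255,-1,4.5,-7,0,0,0]]]}}

```text
time: 13.05
ee_pos: [0.5103, 0.0331, 0.1877]
eef_rot: [-0.67, 0.743, 0.003, -0.003]
ft_force: [0.9, 0.3, -0.8]
width: 0.0007
```

```bash
python3 pl.py z19; python3 -c "
import cv2
from h import *
im=r.camera('top'); cv2.imwrite('pics/top20.png',cv2.resize(im[85:240,175:350],None,fx=3.8,fy=3.8,interpolation=cv2.INTER_CUBIC))"
```

```text
t 13.05 shift [ 1.037 -4.924  7.05 ] turn [ 0.1   -0.009  0.025] F [ 0.91  0.32 -0.77] w 0.0006883278867433042
board pos -0.1216 0.0258 0.1877
```

View pics/z19.png

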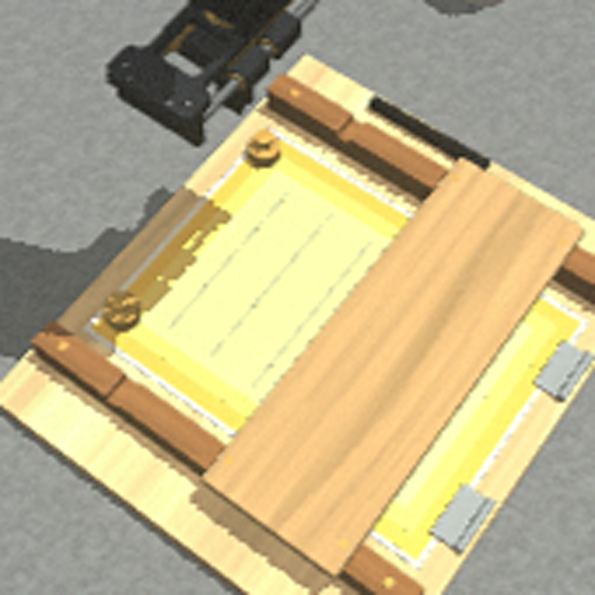

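View pics/top20.png

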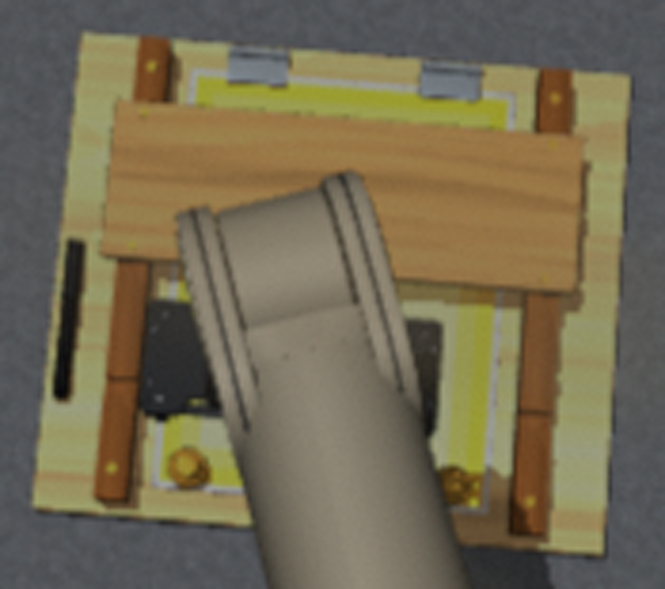

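```bash
python3 -c "
from h import *
W=lambda u,v:((u+.5)/3.5-.5+180,(v+.5)/3.5-.5+130)
t=[('top',1,1,*T(118,100)),('top',1,-1,*T(586,138)),('top',-1,-1,*T(576,292)),('top',-1,1,*T(102,256))]
s=[('scene',-1,1,*W(465,158)),('scene',1,1,*W(582,231)),('scene',1,-1,*W(335,577)),('scene',-1,-1,*W(205,482))]
for z in(.060,.066):
  for k in(t,s,t+s):
    q,e=fit(k,.065,.19,z); d=q[:2]-B[:2]; print(z,(cb*d[0]+sb*d[1]).round(4),(-sb*d[0]+cb*d[1]).round(4),q[2].round(4),np.abs(e).mean().round(2))
"
```

```text
0.06 0.0658 -0.0013 -0.1078 0.35
0.06 0.0696 0.0012 -0.1054 0.78
0.06 0.0679 -0.0 -0.1061 0.72
0.066 0.0642 -0.0012 -0.1078 0.51
0.066 0.0707 -0.0011 -0.1051 0.96
0.066 0.0677 -0.0011 -0.1053 1.03
```

```bash
python3 -c "
import cv2,numpy as np
from h import *
a=cv2.imread('pics/scene0.png'); b=r.camera('scene')
f=lambda m,y,x:cv2.resize(cv2.convertScaleAbs(m[y:y+35,x:x+45],alpha=2,beta=10),None,fx=8,fy=8,interpolation=cv2.INTER_NEAREST)
# right end, left-far corner: before / after
A=np.hstack([f(a,245,212),f(b,260,232)]); C=np.hstack([f(a,170,300),f(b,183,318)])
cv2.imwrite('pics/cmp.png',np.vstack([A,C]))"
```

```text
(no output)
```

View pics/cmp.png

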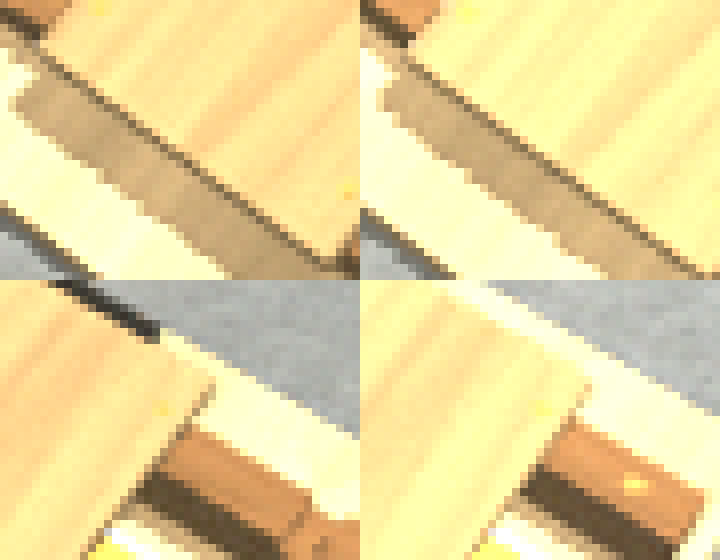

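The right-hand shadow strip is evenly narrower than before and the far edge sits lower on the left rail, so it has dropped on both sides. I'll hand it in.

```bash
python3 -c "
from bench import r
print(r.close_job())"
```

```text
the job is handed in; nothing more can be done
None
```

I pushed the bridge about 70 mm along the rails with the closed fingertips, and it dropped into the far seat. I then backed the hand straight off, raised it clear, and handed the job in at about 13 s.

**What the last checks showed**
- **Force:** the push ran at about 4 N, fell to about 0.5 N at the drop, then hit a hard stop. It reached 15 N with no further movement, against the 35 N limit for forcing it.
- **Position:** the pictures put the bridge at board x 66–70 mm (seat at 65 mm), square to the rails. The fit is better at the seated height than at the riding height.
- **Both sides down:** the shadow on the right is evenly narrower, and the far edge sits lower on the left rail.
- **Other things:** the paperweights and marker look unmoved, though the arm partly hid one weight in the top view.

**What disagreed**
- **First approach missed:** the open fingers passed above the plank without touching it. They appeared to end 20–45 mm higher than the reported tool position. I lowered in small steps, watching the force, to a reading of about 0.010 m.
- **Clearance from the paper:** I put the true fingertip height at about 30–50 mm, above the paper at 19 mm. That comes from the pictures and contact tests; I did not measure it directly.
- **Upward force:** it rose to 11 N at the stop. I took this as friction on the plank's edge.
- **Camera agreement:** the two cameras differ by about 4 mm in x.

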